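Start up the bench polishing unit

TASK

Get the polishing unit running in the proper order: push the black master rocker on the yellow power block over to on, then push the blue extraction-fan rocker on the unit's grey console over to on, and then press the green start button right in and let it come back out. Keep off the red stop button, do not switch anything on before its turn, and leave the power block and everything else where it stands: nothing is picked up or pushed about.

Things in the scene. Friction and masses are not known exactly. Their poses are not given: they have to be found in the camera images.
- polisher: bench polishing unit, bolted down: dark base plate 400 (x) by 600 (y) by 12 mm with, from left (+y) to right, a grey control console, a green motor (y +113 to -113, up to 238 mm high) and a felt wheel under an aluminium dust hood (y -70 to -272, up to 241 mm high). Origin: centre of the plate's underside, on the bench; x points away from the robot at yaw 0, z up.
- console (a point): centre of the console's flat top, 82 mm above the bench, at x -85, y +235 mm in the unit's frame. The console is 230 mm (along the unit's x) by 100 mm. On its centre line lie, from the robot's side to the far side: red stop (x -72 mm from here), green start (0), blue fan rocker (pivot at x +75 mm). Axes as the unit's.
- fan_rocker (a joint): the blue rocker switch for the extraction fan, far end of the console, 48 mm long (along the unit's x) by 32 mm wide. Its ON half is the far one (+x), with a white bar, standing up when off; the other half then lies level. Over-centre spring: pushed past the middle it snaps over and stays. Value in rad: 0 = off, 0.42 = on (0.34 and more counts as on). About 3.5 N at the target point tips it.
- fan_rocker_on (a point): where to push the fan rocker: on its top face, in the middle of the raised ON half, 17 mm from the pivot along the unit's +x. Off, it lies 94 mm above the bench; it goes down 7 mm, to 87 mm, when on (the frame round the rocker is 2 mm lower).
- start_button (a joint): the green start button, round, 26 mm across in a steel collar 42 mm across; springy. Value in m: 0 = out, 0.006 = fully in, along straight down. About 1.5 N to start, 4.5 N fully in; springs back out.
- start_button_top (a point): centre of the green start button's top face, 104 mm above the bench and 10 mm above its collar when out. z up.
- stop_button (a joint): the red mushroom stop button, 40 mm across, on a yellow disc 58 mm across; 72 mm from the start button, towards the robot. Not to be pressed. Value in m: 0 = out, 0.006 = fully in.
- stop_button_top (a point): centre of the red stop button's top, 116 mm above the bench
- power_block: portable yellow power block with black rubber ends, standing loose on the bench, 266 x 96 mm, 58 mm high, about 1.4 kg; two sockets under blue lids (up to 72 mm high) along it and a black master rocker at its end nearest the robot. Origin: centre of the underside; x along its length, away from the robot at yaw 0, y to the left.
- power_rocker (a joint): the black master rocker on the power block, pivot at x -71, y 0 mm in the block's frame, 48 mm long (along the block's y) by 32 mm wide. Its ON half is the left one (+y of the block), with a white bar, standing up when off. It snaps over the middle and stays. Value in rad: 0 = off, 0.42 = on (0.34 and more counts as on). About 3.5 N at the target point tips it.
- power_rocker_on (a point): where to push the master rocker: on its top face, in the middle of the raised ON half, 17 mm from the pivot along the block's +y. Off, it lies 70 mm above the bench; it goes down 7 mm, to 63 mm, when on (the frame round the rocker is 2 mm lower).
- ball_center (a point): polished steel ball, 90 mm across, centre; it sits in a rubber cup on the base plate between console and wheel, top about 110 mm above the bench. Leave alone.
- rest: black rubber cup, 80 mm across, 22 mm high, under the ball; origin centre of its underside. Leave alone.
- brown_bar: brown bar of polishing compound 110 x 42 x 34 mm lying on the base plate; origin centre of its underside. Leave alone.
- white_bar: off-white bar of polishing compound 100 x 40 x 32 mm lying on the base plate; origin centre of its underside. Leave alone.
- spanner: steel spanner 170 mm long, 8 mm thick, lying flat on the base plate behind the console; origin the middle of its underside. Leave alone.
- jar: amber glass jar 76 mm across, 100 mm high; origin centre of its underside. Leave alone.
- tin: red and steel tin of polish 72 mm across, 110 mm high; origin centre of its underside. Leave alone.
- sprayer: pink spray bottle with red trigger head, 68 mm across, 192 mm high; origin centre of its underside. Leave alone.

How it is judged:
By the outcome, as a careful person would: the job done as asked, in the order asked, and still so for the second after the job is handed in, with the robot touching nothing.
It also fails if it takes over 40 s, if anything falls off the work surface, if the arm or the gripper's body presses on something with over 40 N, if the wrist force passes 120 N, or if a joint passes its speed limit or range.

ROBOT

A 6-joint arm with a two-finger parallel gripper is mounted at the origin on the work surface. World frame = base frame: x ahead of the robot, y to its left, z up, the work surface at z = 0. Lengths are in m, angles in rad, forces in N, time in s.
With the tool pointing down it reaches from about 0.35 to 0.975 m from the base axis. Payload 4.9 kg.
Tool frame: the origin (TCP) lies midway between the tips of the shut fingers; the grasp point (between the pads) lies 19 mm behind it; z points along the fingers, y is the direction in which the jaws open and shut (so a half turn about z gives the same grasp; the last joint's range is limited). The gripper opens to 85 mm and grips with 20 to 120 N. Pads are 22 mm wide; open, the fingers measure 114 mm over their backs; the gripper's body (76 mm by 85 mm) begins 54 mm behind the grasp point. The pads swing forward as they close: fully open they stand 13 mm farther back than shut.
Start: joints at [1.093, 0.053, 1.613, -0, 1.476, -0.119], TCP at [0.219, 0.585, 0.231] pointing down, gripper open.
Joint ranges: [-3.01, 3.01], [-1.01, 2.22], [0.06, 2.58], [-1.02, 4.17], [0.09, 2.62], [-3.14, 3.14]. Speed limits (rad/s): [2.57, 2.57, 3.14, 3.14, 3.14, 3.14].

INTERFACE

Orientations are given as a unit quaternion [x, y, z, w].
In Python, from plant import env, monitor, vision, ticket gives the robot as it stands. The module is installed in compiled form; this text tells all that it offers. Calls block until the motion is done:
- env.goto(position, orientation): joint-space move of the TCP to a pose.
- env.move_l(position, rate=0.15, rotation=None, stop_force=None): straight line of the TCP; rotation=None keeps the orientation; rate is the mean speed in m/s. With stop_force (N) it stops when the force on the tool has changed by that much, and returns True; else False.
- env.movej(angles): joint-space move.
- env.set_gripper(opening): finger opening in m; the grip force is fixed at half the most; returns when the fingers have stopped.
- env.sleep(seconds).
- env.inverse_kinematics(position, orientation): joint angles nearest the present ones, or None.
- monitor.read_state(): the state.
- vision.read_camera(name): name is "scene" or "top"; returns a dict with "image" (400x640x3 uint8, red, green, blue), "fx", "fy", "cx", "cy" (pixels), "k1" (the pictures are not rectified: a ray, as slopes to the right and down, at radius r is drawn at 1 + k1 r^2 times it, then the intrinsics apply), "rvec" (rotation vector, rad) and "tvec" (3), from world to camera coordinates, as OpenCV has them. Camera axes: x right, y down, z forward; pixel columns grow to the right and rows downward; lengths in m; the calibration is good to about 2 mm. A picture is of the moment at which its call begins. There is no depth.
A pose or a line that the arm cannot do raises env.MotionError and nothing moves.
- ticket.close_job(): hands the job in, once; it reports no verdict.
Trained networks look in the newest picture that a camera, given by its name, has taken for a name from the list of things; names that differ only in an ending like _2 or _b are one class to them, and where a whole thing is asked for, a point or a joint stands for the part that bears it (a point fixed in the world has none). Each returns a list of dicts, best first, with "score" (0 to 1); they miss things now and then, are a little off and sometimes report something else, mostly with a low value. They report only what shows in the picture. A call takes as long as a camera call.
- vision.masks_of(camera, name): "region" (400x640 bool, what is visible of it) and "bbox" ([centre column, centre row, width, height] in pixels, round what is visible of it).
The state is a dict: "t": time; "joints": joint angles; "qvel": joint speeds; "tau": joint torques, N m; "ee_pos": TCP position; "orientation": TCP orientation; "force": force on the tool from outside, world axes, zero at the start; "moment": the same for the moment, N m; "finger_gap": finger opening in m.
Only numpy, scipy, OpenCV 4.12 (cv2) and the standard library are available. Lean on these libraries where they do the work, as an engineer would, in place of code of your own. Each camera call takes 0.05 s, during which the arm holds its last target.

## Working session

There is one attempt and no reset: what is moved stays moved. The work goes in short steps, each a Python script; the robot and the scene stay as the last script left them, time stands still between calls to the robot, and variables do not carry over. Pictures are saved under pics/ and viewed, and the job is handed in when it is done.

```bash
mkdir -p pics; python3 - <<'E'
from plant import env, monitor, vision, ticket
import cv2, pickle
s=monitor.read_state();print(s['t'],s['ee_pos'],s['orientation'],s['finger_gap'],s['force'])
for n in ('scene','top'):
    c=vision.read_camera(n); pickle.dump(c,open(n+'.pkl','wb'))
    cv2.imwrite(f'pics/{n}0.png',c['image'][:,:,::-1]); print({k:v for k,v in c.items() if k!='image'})
    for o in ('power_rocker','fan_rocker','start_button','stop_button','power_block'):
        for m in vision.masks_of(n,o)[:2]: print(n,o,m['score'],m['bbox'],m['region'].sum())
E
```

```text
0.0 [0.21918178 0.5846599  0.23007988] [ 1.78435970e-01  9.83951005e-01 -9.71614745e-04 -2.84554126e-04] 0.08536822791451515 [-0.24686117 -0.59504773  0.12700747]
{'fx': 460.8485130834443, 'fy': 460.8485130834443, 'cx': 318.6725101191796, 'cy': 201.81997866473898, 'k1': -0.007596593789621222, 'rvec': array([ 2.24436526,  0.25270041, -0.11871759]), 'tvec': array([-5.78153590e-01, -2.46414962e-04,  1.62810997e+00])}
scene power_rocker 0.38 [304.6, 157.6, 6.5, 8.6] 75
scene fan_rocker 0.23 [309.4, 302.6, 164.8, 194.7] 22488
scene start_button 0.73 [301.3, 159.6, 11.4, 12.3] 55
scene start_button 0.6 [294.0, 212.2, 10.7, 7.7] 51
scene stop_button 0.51 [273.0, 208.4, 15.4, 10.1] 102
scene stop_button 0.18 [294.6, 211.4, 8.1, 6.6] 47
scene power_block 0.63 [322.6, 171.1, 83.1, 41.0] 1869
{'fx': 496.9460847849423, 'fy': 496.9460847849423, 'cx': 319.2362510600967, 'cy': 195.94157313889505, 'k1': -0.15908979348281246, 'rvec': array([ 2.15513005, -2.16711728,  0.10360311]), 'tvec': array([0.01153119, 0.61423644, 1.67055766])}
top power_rocker 0.44 [234.9, 238.8, 16.9, 12.5] 147
top fan_rocker 0.49 [335.8, 196.8, 10.9, 17.7] 145
top fan_rocker 0.23 [405.2, 184.2, 188.5, 148.7] 19696
top start_button 0.61 [340.9, 217.9, 6.1, 7.9] 39
top power_block 0.91 [240.1, 217.8, 49.6, 85.1] 2256
top power_block 0.55 [334.9, 193.8, 9.4, 18.7] 142
```

View pics/scene0.png

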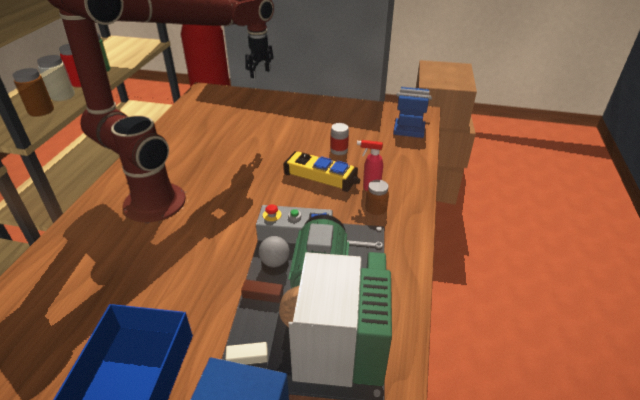

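View pics/top0.png

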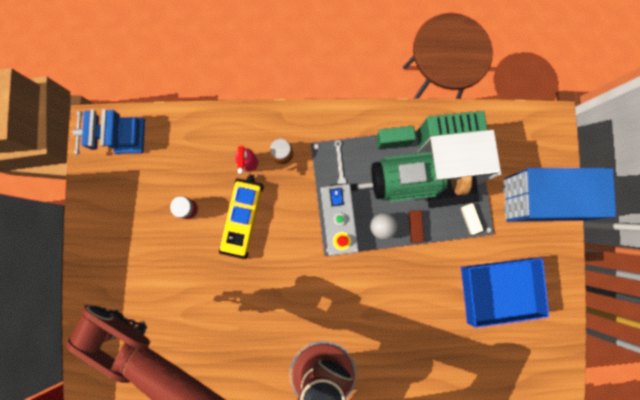

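```bash
python3 - <<'E'
import pickle,cv2
c=pickle.load(open('top.pkl','rb'))['image'][:,:,::-1]
cv2.imwrite('pics/topz.png',cv2.resize(c[155:285,195:375],None,fx=4.4,fy=4.4,interpolation=cv2.INTER_CUBIC))
c=pickle.load(open('scene.pkl','rb'))['image'][:,:,::-1]
cv2.imwrite('pics/scenez.png',cv2.resize(c[130:260,225:405],None,fx=4.4,fy=4.4,interpolation=cv2.INTER_CUBIC))
E
```

```text
(no output)
```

View pics/topz.png

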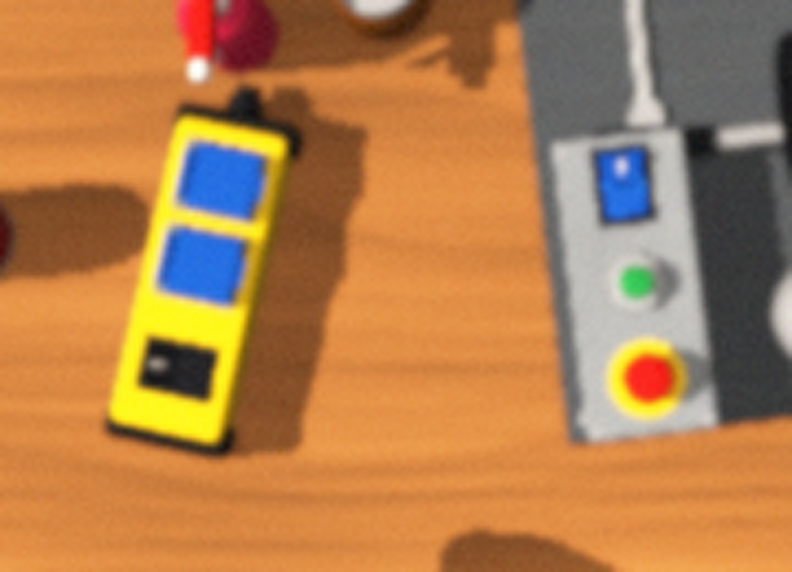

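View pics/scenez.png

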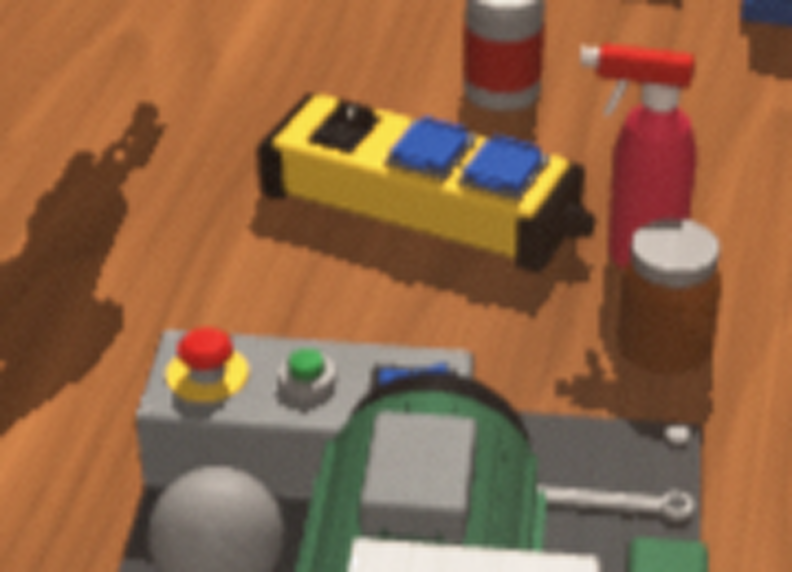

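The top view shows the power block near (240,218), with the white bar of its master rocker at about (230.5,237.5). The console is at about (340,220): fan bar (336,192), start (340,218.5), stop (342,240.5). Nothing stands over the controls.

```bash
cat > h.py <<'E'
import numpy as np,cv2,pickle
from scipy.optimize import least_squares
def proj(c,P):
    P=np.atleast_2d(np.asarray(P,float)); R=cv2.Rodrigues(c['rvec'])[0]
    q=P@R.T+c['tvec']; s=q[:,:2]/q[:,2:]; s=s*(1+c['k1']*(s**2).sum(1,keepdims=True))
    return s*[c['fx'],c['fy']]+[c['cx'],c['cy']]
def back(c,uv,z):
    return least_squares(lambda p:(proj(c,[[p[0],p[1],z]])-uv).ravel(),[.6,0]).x
def w(pose,P):
    x,y,a=pose;P=np.atleast_2d(np.asarray(P,float))
    return np.c_[x+np.cos(a)*P[:,0]-np.sin(a)*P[:,1], y+np.sin(a)*P[:,0]+np.cos(a)*P[:,1],P[:,2]]
E
cat > fit.py <<'E'
from h import *
T=pickle.load(open('top.pkl','rb'));S=pickle.load(open('scene.pkl','rb'))
zt=lambda a:(np.array(a)+.5)/4.4-.5+[195,155]
zs=lambda a:(np.array(a)+.5)/4.4-.5+[225,130]
cx,cy=-.085,.235
U=[[cx,cy,.104],[cx-.072,cy,.114],[cx+.075,cy,.087],[cx+.115,cy+.05,.082],[cx+.115,cy-.05,.082],[cx-.115,cy+.05,.082],[cx-.115,cy-.05,.082]]
ut=zt([[637,281],[649,377],[623,186],[552,143],[682,129],[583,438],[718,423]])
Us=U[:2]+[U[5]]+[U[3]]; us=zs([[306,360],[206,343],[165,332],[470,351]])
L=.133;W=.048
B=[[-.071,0,.062],[-L,W,.058],[-L,-W,.058],[L,W,.058],[L,-W,.058]]
bt=zt([[178,369],[108,426],[228,450],[180,108],[298,130]])
Bs=[B[0],[-.071,.017,.072]]; bs=zs([[346,127],[350,113]])
bsc=zs([[310,93],[262,145],[582,168],[537,240]]); Bsc=[B[1],B[2],B[3],B[4]]
for nm,P,t,Q,s in (('unit',U,ut,Us,us),('block',B,bt,Bs+Bsc,np.r_[bs,bsc])):
    for mode in ('top','both','scene'):
        f=lambda p:np.r_[(proj(T,w(p,P))-t).ravel()*(mode!='scene'),(proj(S,w(p,Q))-s).ravel()*(mode!='top')]
        r=least_squares(f,[.7,0 if nm=='unit' else .25,0],loss='soft_l1')
        print(nm,mode,r.x.round(4)); 
        if mode!='scene':print(f(r.x).reshape(-1,2).round(1).tolist())
print('start',back(T,ut[0],.104),'bar fan',back(T,zt([621,166]),.094),'stop',back(T,ut[1],.116),'bar pow',back(T,zt([157,364]),.070))
E
python3 fit.py
```

```text
unit top [ 0.6415 -0.2816  0.1066]
[[-0.4, 0.1], [-0.4, 0.1], [0.1, -0.5], [-0.1, -0.7], [0.1, -0.9], [0.6, 1.1], [0.1, 1.1], [0.0, -0.0], [0.0, -0.0], [0.0, -0.0], [0.0, -0.0]]
unit both [ 0.6416 -0.2817  0.1133]
[[-0.1, 0.5], [-0.0, 0.5], [0.2, -0.0], [-0.1, -0.2], [0.1, -0.5], [1.1, 1.6], [0.6, 1.4], [0.8, -0.0], [0.4, -0.3], [0.2, -1.0], [1.7, -0.2]]
unit scene [ 0.6421 -0.2826  0.1222]
block top [ 0.5388  0.2742 -0.2075]
[[0.8, -0.1], [-0.6, 2.0], [-0.4, 2.5], [-0.1, -2.3], [0.4, -1.7], [0.0, 0.0], [0.0, -0.0], [-0.0, -0.0], [-0.0, 0.0], [0.0, -0.0], [0.0, -0.0]]
block both [ 0.5369  0.2723 -0.2237]
[[1.1, 0.4], [-0.7, 2.2], [-0.5, 3.2], [1.1, -1.8], [1.5, -0.9], [-0.1, 0.6], [1.0, -0.7], [-0.5, -0.9], [-1.7, -0.1], [1.6, -0.9], [1.8, -3.2]]
block scene [ 0.5358  0.266  -0.2651]
start [ 0.53216949 -0.05815309] bar fan [ 0.61936867 -0.047204  ] stop [ 0.46072421 -0.06602368] bar pow [0.47262629 0.30645426]
```

```bash
cat >> h.py <<'E'
def q(psi): return [np.cos(psi/2),np.sin(psi/2),0,0]
def best(env,pos,psi):
    j0=None
    from plant import monitor
    cur=np.array(monitor.read_state()['joints']); out=[]
    for k in (-2,-1,0,1,2):
        s=env.inverse_kinematics(pos,q(psi+k*np.pi))
        if s is not None: out.append((np.abs(np.array(s)-cur).max(),psi+k*np.pi,s))
    return min(out,key=lambda o:o[0])
def snap(vision,n,tag):
    c=vision.read_camera(n);pickle.dump(c,open(f'{n}_{tag}.pkl','wb'));i=c['image'][:,:,::-1]
    i=i[155:285,195:375] if n=='top' else i[130:260,225:405]
    cv2.imwrite(f'pics/{n}_{tag}.png',cv2.resize(i,None,fx=4.4,fy=4.4,interpolation=cv2.INTER_CUBIC))
E
python3 - <<'E'
from plant import env, monitor, vision, ticket
from h import *
env.set_gripper(0.0)
p=[.4727,.306,.17]; d,psi,s=best(env,p,np.pi/2-.21); print(d,psi,np.round(s,2))
env.movej(s) if False else env.goto(p,q(psi))
env.move_l([p[0],p[1],.085],rate=.12)
st=monitor.read_state();print(st['t'],st['ee_pos'],st['force'],st['finger_gap'],st['joints'])
snap(vision,'scene','a');snap(vision,'top','a')
E
```

```text
0.7713311570497396 -4.92238898038469 [ 0.44 -0.05  1.82 -0.    1.37  0.65]
3.65 [0.47326378 0.3063877  0.08583161] [0.29793492 0.60701027 0.53000166] -7.862874633888899e-05 [ 4.42552342e-01  4.26264885e-02  1.87752197e+00 -1.19905910e-05
  1.21998496e+00  6.52330200e-01]
```

View pics/scene_a.png

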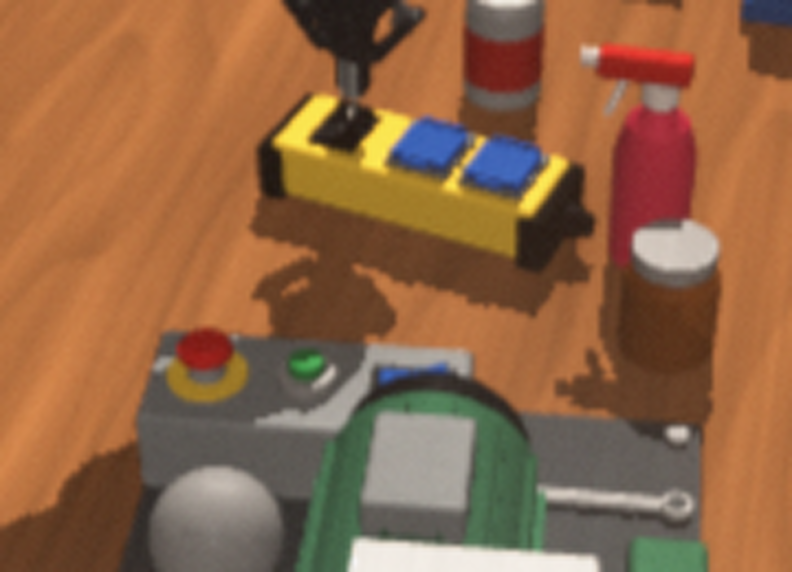

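View pics/top_a.png

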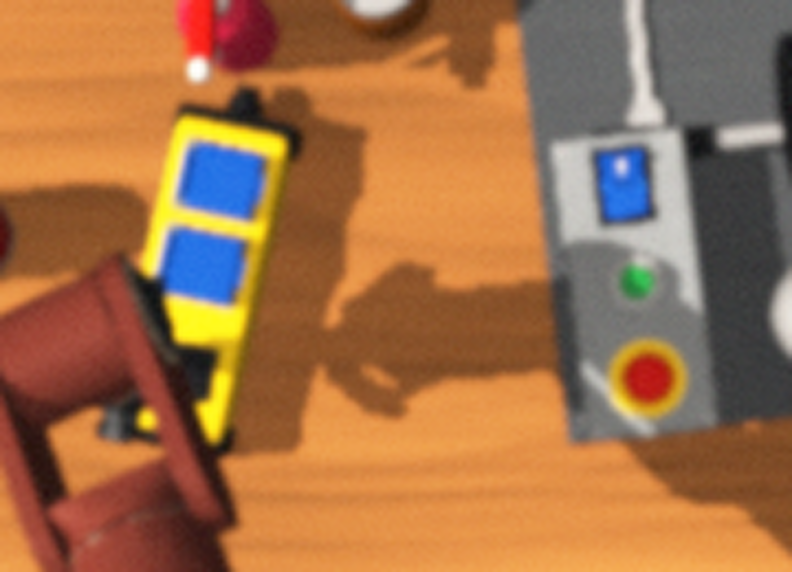

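The scene view shows the shut fingertips straight over the white bar of the master rocker, at zoom (350,100). I'll press it now.

```bash
python3 - <<'E'
from plant import env, monitor, vision, ticket
from h import *
r=env.move_l([.4727,.306,.0625],rate=.03,stop_force=18)
st=monitor.read_state();print(r,st['t'],st['ee_pos'],st['force'])
env.move_l([.4727,.306,.17],rate=.12)
env.goto([.45,.2,.23],st['orientation'])
snap(vision,'scene','b');snap(vision,'top','b')
st=monitor.read_state();print(st['t'],st['force'])
E
```

```text
False 4.65 [0.4724049  0.30581646 0.06305251] [-3.43003907 -2.05592155  6.39744188]
6.3667 [-0.02172697  0.90415961 -0.82455126]
```

View pics/scene_b.png

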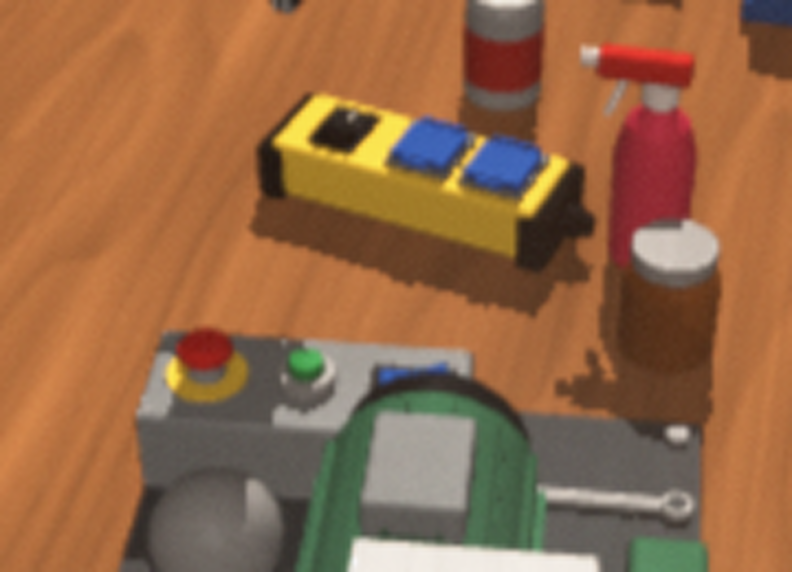

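View pics/top_b.png

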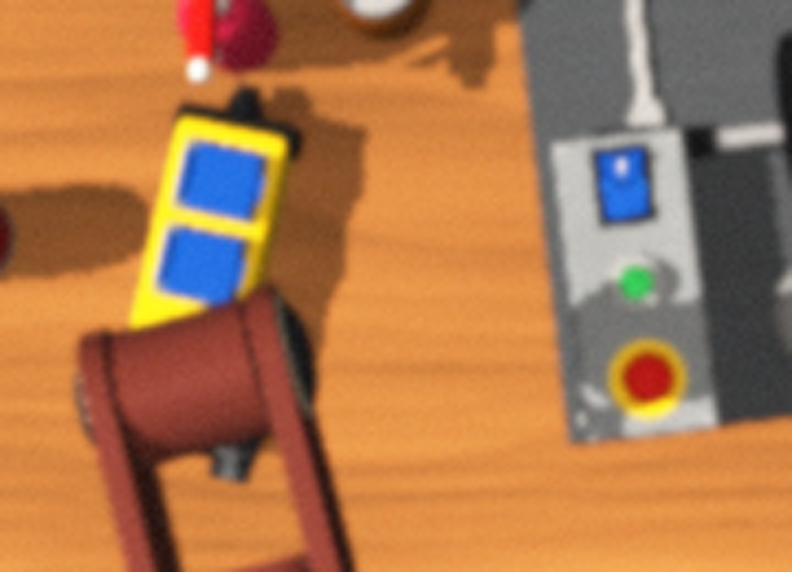

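The scene view shows the rocker's outline lower at the bar, at zoom (352,117), and the block hasn't moved. A closer before/after comparison, since the order matters:

```bash
python3 - <<'E'
import pickle,cv2,numpy as np
f=lambda n:cv2.resize(pickle.load(open(n,'rb'))['image'][145:172,288:322,::-1],None,fx=11,fy=11,interpolation=cv2.INTER_CUBIC)
cv2.imwrite('pics/cmp.png',np.hstack([f('scene.pkl'),f('scene_b.pkl')]))
E
```

```text
(no output)
```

View pics/cmp.png

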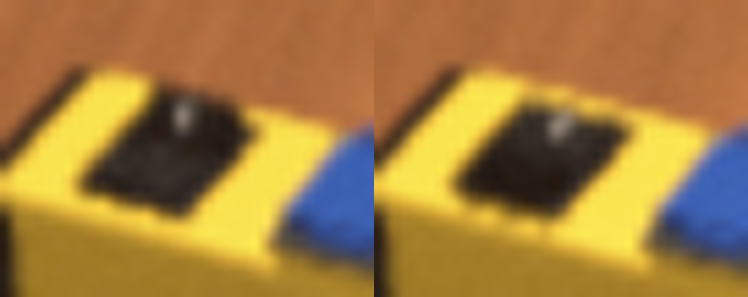

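The before/after crops show the ON half, at (185,100) before, standing past the block's edge and now lying down with yellow visible behind it, so the master rocker is on. Next is the fan.

```bash
python3 - <<'E'
from plant import env, monitor, vision, ticket
from h import *
p=[.622,-.0475,.23]; d,psi,s=best(env,p,.11); print(d,psi,np.round(s,2))
env.goto(p,q(psi))
env.move_l([p[0],p[1],.11],rate=.12)
st=monitor.read_state();print(st['t'],st['ee_pos'],st['force'])
snap(vision,'scene','c');snap(vision,'top','c')
E
```

```text
0.7878220379028675 -6.173185307179586 [-0.2   0.05  1.62 -0.    1.47  1.27]
8.675 [ 0.62282016 -0.04764149  0.11123568] [-0.28644125  0.46961987  0.02442118]
```

View pics/scene_c.png

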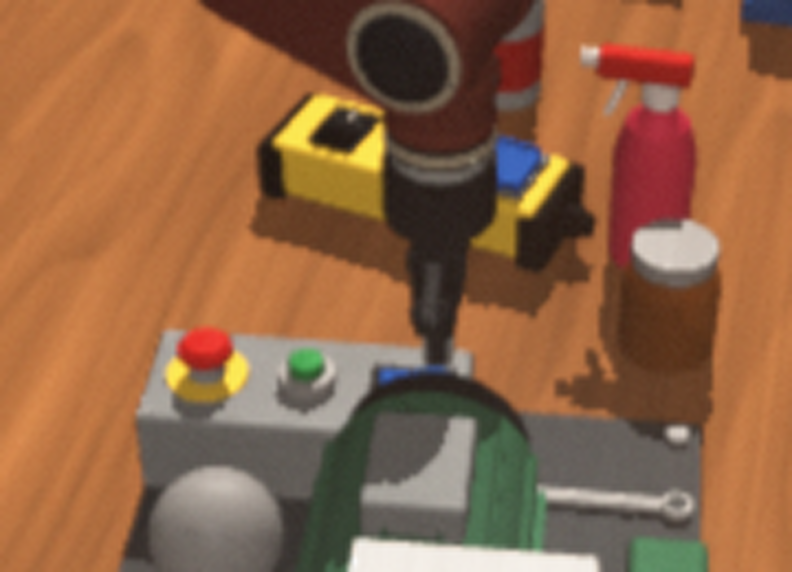

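View pics/top_c.png

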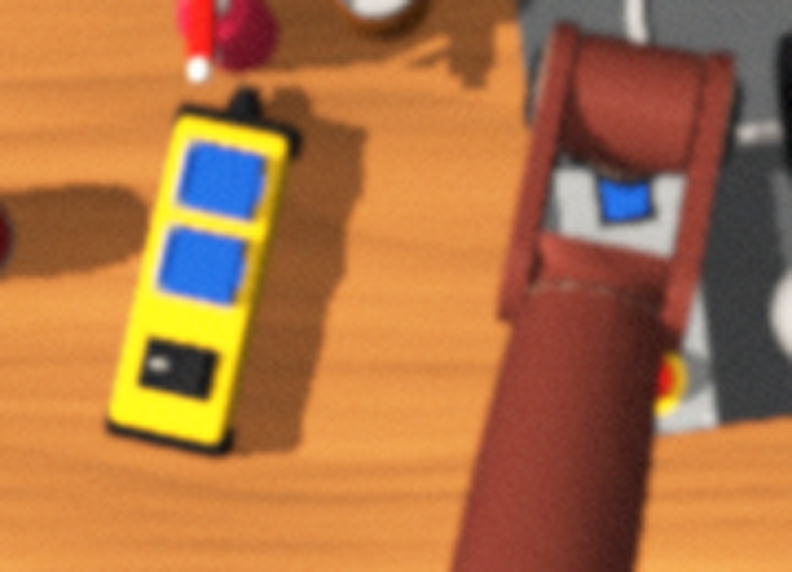

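The block is in place. The fingertips are over the fan rocker's far half, at scene zoom (437,350).

```bash
python3 - <<'E'
from plant import env, monitor, vision, ticket
from h import *
p=[.622,-.0475]
r=env.move_l(p+[.0865],rate=.035,stop_force=18)
st=monitor.read_state();print(r,st['t'],st['ee_pos'],st['force'])
env.move_l(p+[.14],rate=.12)
psi=-6.173185307179586
env.goto([.45,.08,.2],q(psi))
snap(vision,'scene','d');snap(vision,'top','d')
st=monitor.read_state();print(st['t'],st['ee_pos'],st['force'])
f=lambda n:cv2.resize(pickle.load(open(n,'rb'))['image'][180:225,322:356,::-1],None,fx=10,fy=10,interpolation=cv2.INTER_CUBIC)
g=lambda n:cv2.resize(pickle.load(open(n,'rb'))['image'][200:225,300:340,::-1],None,fx=10,fy=10,interpolation=cv2.INTER_CUBIC)
cv2.imwrite('pics/cmp2.png',np.hstack([f('top.pkl'),f('top_d.pkl')]));cv2.imwrite('pics/cmp3.png',np.hstack([g('scene.pkl'),g('scene_d.pkl')]))
E
```

```text
False 9.6 [ 0.62172496 -0.04748853  0.08710225] [-3.07992072  1.24144121  6.19681389]
11.1917 [0.45060813 0.07938736 0.199478  ] [ 0.847813    0.2610152  -0.83877401]
```

View pics/cmp2.png

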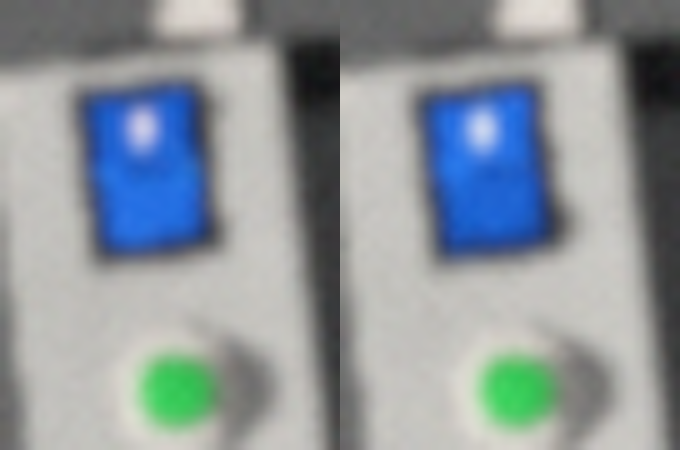

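View pics/cmp3.png

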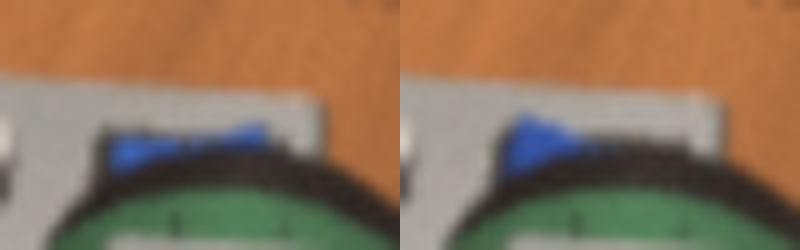

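Both crops show the fan rocker tipped over: its near half is now raised, at scene crop (530,130), and the ON half is down. Now the start button.

```bash
python3 - <<'E'
from plant import env, monitor, vision, ticket
from h import *
p=[.5322,-.0577];psi=-6.173185307179586
env.goto(p+[.19],q(psi))
env.move_l(p+[.11],rate=.1)
r=env.move_l(p+[.0968],rate=.03,stop_force=15)
env.sleep(.2)
st=monitor.read_state();print(r,st['t'],st['ee_pos'],st['force'])
if st['ee_pos'][2]>.0978 and st['force'][2]<12:
    env.move_l(p+[.0955],rate=.02,stop_force=10); env.sleep(.2)
    st=monitor.read_state();print(st['t'],st['ee_pos'],st['force'])
env.move_l(p+[.18],rate=.12)
env.goto([.40,.1,.23],q(psi))
snap(vision,'scene','e');snap(vision,'top','e')
st=monitor.read_state();print(st['t'],st['ee_pos'],st['force'])
E
```

```text
False 13.6167 [ 0.5331509  -0.05793862  0.09800136] [-0.0623259   0.14117009  4.91698918]
14.0667 [ 0.53321541 -0.05798617  0.09787169] [-2.34641662  0.75368457 11.52998326]
15.8833 [0.40048094 0.09921444 0.22935136] [-0.01081914  0.40664519  0.26914484]
```

View pics/scene_e.png

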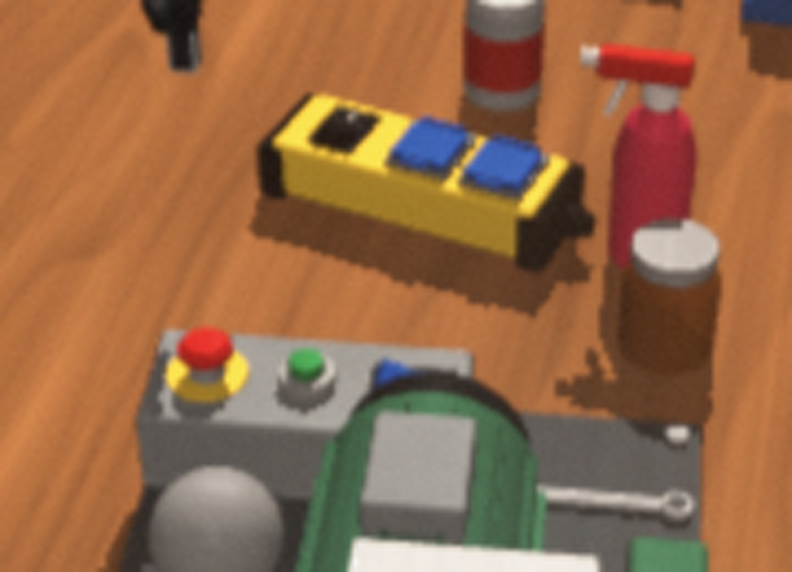

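View pics/top_e.png

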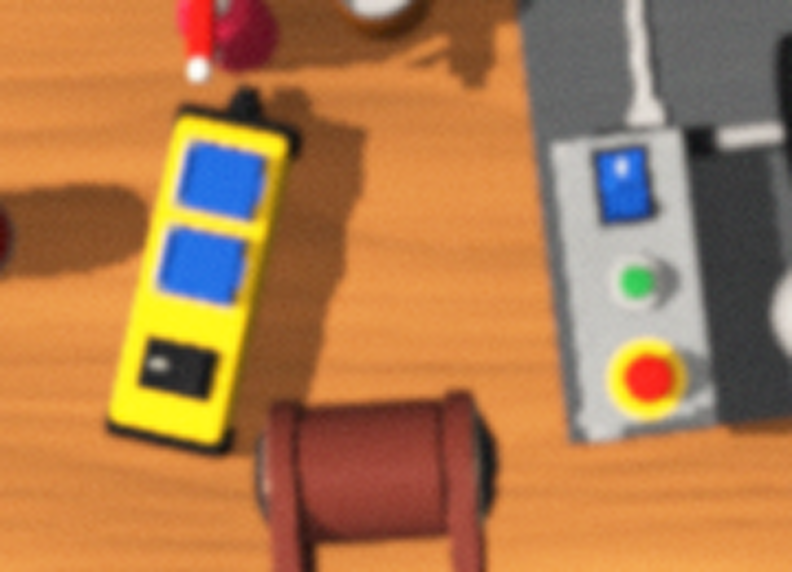

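Both rockers are on, the green button is back out, the red stop is untouched, the block is in place and the arm is clear. I'm handing the job in.

```bash
python3 -c "
from plant import ticket
print(ticket.close_job())"
```

```text
the job is handed in; nothing more can be done
None
```

The polishing unit was switched on in the order you asked: the black master rocker, then the blue fan rocker, then the green start button pressed in and released. The job was handed in at about 16 s of the 40 s allowed. No verdict was reported, so this rests on my own checks.

- **Master rocker:** pushed down to 63 mm with about 6 N. Before-and-after crops show its ON half lying down.
- **Fan rocker:** pushed down to 87 mm with about 6 N. The crops show its ON half down and its near half raised.
- **Start button:** the tool reached 98 mm, which is the full 6 mm of travel. Because that reading sat right at the threshold I had set, I pushed about 1 mm further in command. The force rose to 11.5 N with no more movement, so the button was against its stop. It is back out in the last pictures.
- **Everything else:** the last pictures show the power block unmoved, the red stop button out and the arm clear. The force reading was near zero. I compared only the cropped area round the block and console, not the far end of the base plate.

No check failed. In the position fits, the block's outline was 2–3 pixels off and the two cameras disagreed by up to about 0.06 rad on its yaw. I used the rocker markings for the target, and a picture confirmed the fingertips were over the rocker before I pushed.

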